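# Open the dial padlock on the hardware strongbox and hold it up

### The job

Take the dial padlock off the hasp of the strongbox: turn its dial, click by click, until the white pointer on its finger bar has clicked into the notch at the white index stud beside the shackle, then pull the shackle straight out of the lock body to its stop, so that its short leg leaves the staple. Lift the opened lock up out of its guard and present it: hold it still at least 12 cm above the lid, level, dial uppermost and shackle still fully out, and finish while holding it. Leave everything else on the bench and on the lid where it is.

Things in the scene. Friction and masses are not known exactly. Their poses are not given: they have to be found in the camera images.
- lock_center (a point): centre of the loose dial padlock's dark steel body, 58 (x) x 56 (y) x 26 (z) mm, about 0.4 kg in all, lying face up on the strongbox deck; 13 mm above the deck. x points along the shackle, out of the body; z out of the face, along the dial's axis. The body has 1.5 to 2 mm play in a steel guard 12 mm high, at its sides and back only (67 mm wide outside), that keeps it from turning
- dial_grip (a point): point on the dial's axis at the height to grip, 40 mm above the deck; x along the finger bar towards its white pointer end. The dial is a black disc 45 mm across, its top 30 mm above the deck, with an upright finger bar across it, 38 mm long (x), 12 mm thick (y), reaching from 30 to 48 mm above the deck. The body's face is at 26 mm and nothing else beside the dial is higher than 28 mm
- dial (a joint): dial angle, rad, growing anticlockwise seen from above; endless. 0 and each full turn (+-6.283) is the opening notch: pointer at the white index stud, on the lock's +x side. Notches click every 0.524 rad; 0.14 N m moves it out of one, and let go near one it falls in by itself. The shackle is free only within 0.15 rad of the opening notch; elsewhere it is blocked after 1 mm
- shackle_grip (a point): point midway between the shackle's straight legs, 13 mm above the deck, moving with the shackle; shut, 54 mm along x from the body's centre. The shackle is a U of 8 mm round steel, legs along x, 40 mm wide outside, 24 mm inside; shut, the legs are straight to 66 mm and the bend ends 86 mm from the body's centre. Both legs can be gripped together from outside, across y, from above
- shackle (a joint): how far the shackle is drawn out of the body along the lock's +x, m: 0 shut, 0.028 at its stop. It slides with about 3 N of friction and stays where it is left. As it is pulled the body follows 2 mm, then bears on the staple. From 0.020 on the short leg is out of the staple and the lock can be lifted straight up; before that it cannot
- staple (a point): centre of the eye of the steel staple standing on the deck round the shackle's short leg (lock's y = +16 mm), 33.5 mm from the body's centre along x. The staple is 5 mm thick along x, 22 mm wide along y and 24 mm high. The hasp strap lies under the shackle on the deck, 3 mm thick
- lid_top (a point): point on the grey steel strongbox (240 mm deep, 300 mm wide, 85 mm high, immovable): on its top surface under the centre of the lock as it first lies. Front deck and lid are one level surface. x points from the box's front to its back, z up; the lock first lies with its x along this x
- tin: leave alone: small round aluminium tin with lid, 51 mm across, 21 mm high, standing on the strongbox lid. Origin: centre of its underside
- keylock: leave alone: small brass keyed padlock without a dial, body 34 x 40 x 20 mm, lying on the strongbox lid. Origin: centre of its underside
- mallet: leave alone: mallet lying on the bench, wooden handle, white plastic head 48 mm across, 78 mm long; 290 mm long in all. Origin: centre of its underside
- dye: leave alone: amber dye bottle with black cap, 54 mm across, 105 mm high, standing on the bench. Origin: centre of its underside
- cup: leave alone: white ceramic cup, 72 mm across, 85 mm high, standing on the bench. Origin: centre of its underside
- tape: leave alone: empty paper tape ring lying flat, 90 mm across, 20 mm high. Origin: centre of its underside
- awl: leave alone: awl with dark wooden handle, 150 mm long, lying on the bench. Origin: centre of its underside
- weight: leave alone: steel leather weight, 70 x 45 mm, 44 mm high with its knob, on the bench. Origin: centre of its underside

How it is judged (in metres and radians):
On the way, in this order (a step that is already met when the one before it is completed fails the run):
1. the dial is in its opening notch, the shackle still shut ((value of joint dial between -6.4132 and -6.1532 rad or value of joint dial between -0.13 and 0.13 rad or value of joint dial between 6.1532 and 6.4132 rad or value of joint dial between 12.4364 and 12.6964 rad) and value of joint shackle below 0.004 m), for 0.2 s.
2. the shackle is drawn out to its stop while the lock still lies in its guard (value of joint shackle above 0.023 m and z of lock_center in the frame of lid_top below 0.03 m), for 0.1 s.
At the end, for the whole second after the job is handed in: The lock is held in the fingers, still (under 3 cm/s), its body's centre more than 113 mm above the lid surface, dial uppermost and level within 0.45 rad, the shackle drawn out more than 22 mm, and nothing of it touching the strongbox (z of lock_center in the frame of lid_top above 0.113 m and value of joint shackle above 0.022 m and angle between lock_center's own z axis and vertical below 0.45 rad and linear speed of lock below 0.03 m/s and contact force between the fingers and lock above 1 N and contact force between lock and strongbox below 0.05 N); the arm keeps its last pose, push and grip.
It fails at once if the tin or the keyed padlock on the lid is moved more than 3 cm (distance of any of tin, keylock from where it was at the start of the episode above 0.03 m).
It fails at once if another thing on the bench is moved more than 3 cm (distance of any of mallet, dye, cup, tape, awl, weight from where it was at the start of the episode above 0.03 m).
It also fails if it takes over 67 s, if anything falls off the work surface, if the arm or the gripper's body presses on something with over 40 N, if the wrist force passes 120 N, or if a joint passes its speed limit or range.

### The arm

A 6-joint arm with a two-finger parallel gripper is mounted at the origin on the work surface. World frame = base frame: x ahead of the robot, y to its left, z up, the work surface at z = 0. Lengths are in mm, angles in rad, forces in N, time in s.
With the tool pointing down it reaches from about 325 to 750 mm from the base axis. Payload 7.6 kg.
Tool frame: the origin (TCP) lies between the finger pads; the fingertips stand 19 mm ahead of it and the grasp point (between the pads) is the TCP; z points along the fingers, y is the direction in which the jaws open and shut (so a half turn about z gives the same grasp; the last joint's range is limited). The gripper opens to 85 mm and grips with 20 to 120 N. Pads are 22 mm wide; open, the fingers measure 114 mm over their backs; the gripper's body (76 mm by 85 mm) begins 54 mm behind the grasp point. The pads swing forward as they close: fully open they stand 13 mm farther back than shut.
Start: joints at [1.068, 0.052, 1.401, -0, 1.689, -0.07], TCP at [220.18, 476.622, 212.223] pointing down, gripper open.
Joint ranges: [-2.9, 2.9], [-0.91, 2.17], [0.12, 2.37], [-1.06, 4.2], [0.26, 2.73], [-2.93, 2.93]. Speed limits (rad/s): [2.57, 2.57, 3.01, 3.14, 3.14, 3.14].

### API

Orientations are given as a unit quaternion [x, y, z, w].
In Python, from plant import arm, fingers, eyes gives the robot as it stands. The module is installed in compiled form; this text tells all that it offers. Calls block until the motion is done:
- arm.reach(position, orientation): joint-space move of the TCP to a pose.
- arm.servo_line(position, max_speed=150, orientation=None): straight line of the TCP; orientation=None keeps the orientation; max_speed is the mean speed in mm/s.
- arm.goto_joints(angles): joint-space move.
- fingers.release() and fingers.grab(grasp_force=None): open the fingers fully, or close them until they stop; grasp_force is the grip in N (None keeps the last).
- arm.dwell(seconds).
- arm.solve_ik(position, orientation): joint angles nearest the present ones, or None.
- arm.read_state(): the state.
- eyes.capture(name): name is "side" or "top"; returns the picture (384x512x3 uint8, blue, green, red); there is no depth.
- eyes.camera_info(name): a dict with "camera_matrix" (3x3 intrinsics, pixels), "rvec" (rotation vector, rad) and "tvec" (3), from world to camera coordinates, as OpenCV has them. Camera axes: x right, y down, z forward; pixel columns grow to the right and rows downward; lengths in mm; the calibration is good to about 2 mm. A picture is of the moment at which its call begins. camera_info takes no time and is no camera call.
A pose or a line that the arm cannot do raises arm.Unreachable and nothing moves.
- arm.hand_in(): hands the job in, once; it reports no verdict.
The state is a dict: "time": time; "joint_pos": joint angles; "joint_velocities": joint speeds; "effort": joint torques, N m; "tool_pos": TCP position; "ee_rot": TCP orientation; "contact_force": force on the tool from outside, world axes, zero at the start; "torque": the same for the moment, N m; "width": opening from 0.0 (shut) to 1.0 (fully open).
Only numpy, scipy, OpenCV 4.12 (cv2) and the standard library are available. Lean on these libraries where they do the work, as an engineer would, in place of code of your own. Each camera call takes 0.05 s, during which the arm holds its last target.

## Working session

There is one attempt and no reset: what is moved stays moved. The work goes in short steps, each a Python script; the robot and the scene stay as the last script left them, time stands still between calls to the robot, and variables do not carry over. Pictures are saved under pics/ and viewed, and the job is handed in when it is done.

```bash
mkdir -p pics; python3 - <<'E'
from plant import arm,fingers,eyes
import cv2
for n in("side","top"):
    cv2.imwrite(f"pics/a_{n}.png",eyes.capture(n)); print(n,eyes.camera_info(n))
s=arm.read_state();print(s)
E
```

```text
side {'camera_matrix': array([[362.22512384,   0.        , 245.20162711],
       [  0.        , 362.22512384, 190.01910055],
       [  0.        ,   0.        ,   1.        ]]), 'rvec': array([ 2.2880674 , -0.10045267,  0.03118773]), 'tvec': array([-525.95309796,   94.38198593, 1109.68448844])}
top {'camera_matrix': array([[381.02712515,   0.        , 256.12187114],
       [  0.        , 381.02712515, 185.89782395],
       [  0.        ,   0.        ,   1.        ]]), 'rvec': array([ 2.16659044, -2.19454923,  0.0533144 ]), 'tvec': array([  27.83457047,  506.07693124, 1215.33842036])}
{'time': 0.1, 'joint_pos': array([ 1.06771886e+00,  5.27572332e-02,  1.40161318e+00, -3.82129044e-06,
        1.68860139e+00, -7.03084653e-02]), 'joint_velocities': array([ 2.08471072e-03, -1.73458301e-03, -3.60102339e-03, -7.71057591e-05,
        1.74060932e-03,  5.67117236e-04]), 'effort': array([ 1.23574158e-03, -3.82582068e+01, -3.60984278e+01, -1.08624678e-05,
        4.80929855e-03, -5.77911965e-05]), 'tool_pos': array([220.02066358, 476.34970632, 211.47038437]), 'ee_rot': array([ 2.14700017e-01,  9.76679798e-01, -6.61966592e-04, -1.93179246e-04]), 'contact_force': array([ 0.49606307,  0.07155457, -0.55646897]), 'torque': array([0.0367683 , 0.00405156, 0.00583037]), 'width': 1.0016680076946831}
```

View pics/a_side.png

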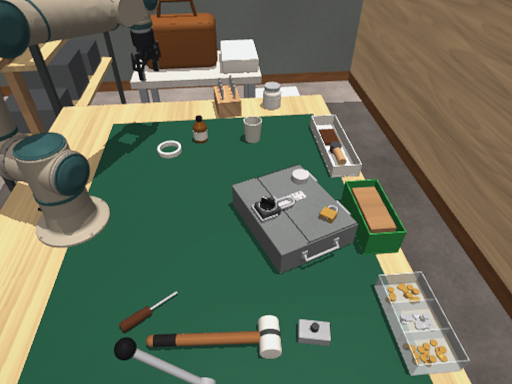

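View pics/a_top.png

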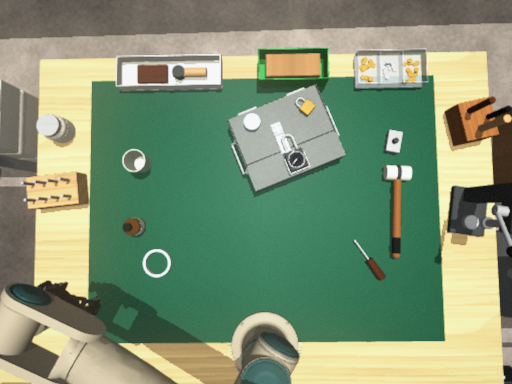

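```bash
python3 - <<'E'
import cv2
t=cv2.imread("pics/a_top.png");s=cv2.imread("pics/a_side.png")
cv2.imwrite("pics/b_top.png",cv2.resize(t[80:200,220:355],None,fx=5,fy=5,interpolation=cv2.INTER_CUBIC))
cv2.imwrite("pics/b_top2.png",cv2.resize(t[125:180,265:325],None,fx=10,fy=10,interpolation=cv2.INTER_CUBIC))
cv2.imwrite("pics/b_side.png",cv2.resize(s[180:230,235:315],None,fx=10,fy=10,interpolation=cv2.INTER_CUBIC))
E
```

```text
(no output)
```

View pics/b_top.png

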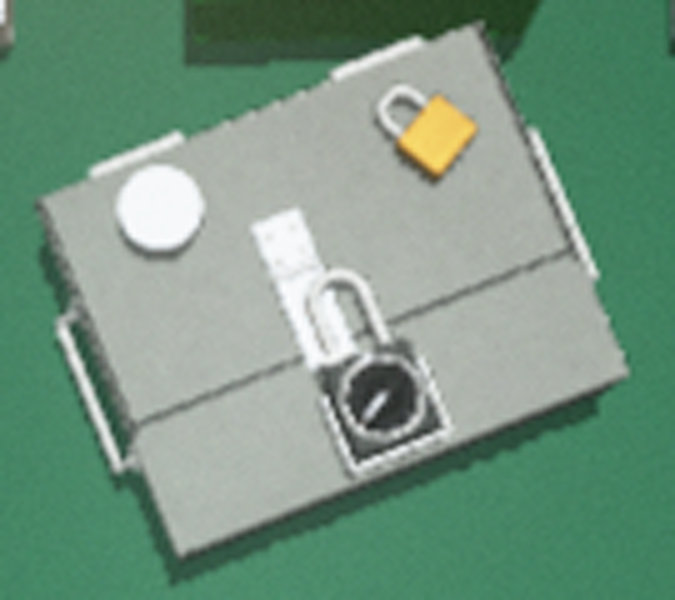

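View pics/b_top2.png

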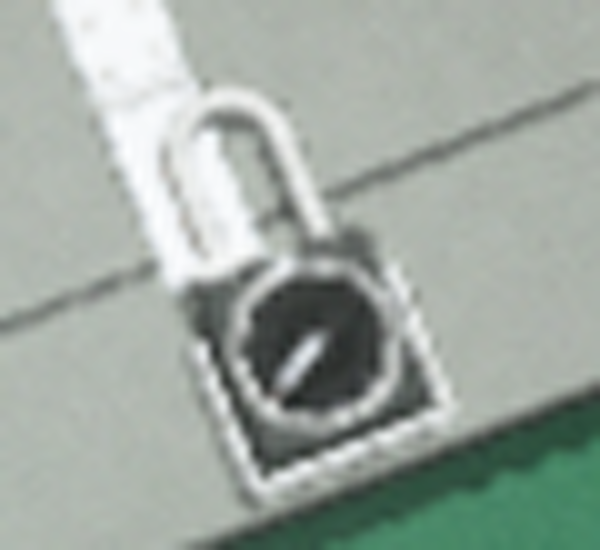

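View pics/b_side.png

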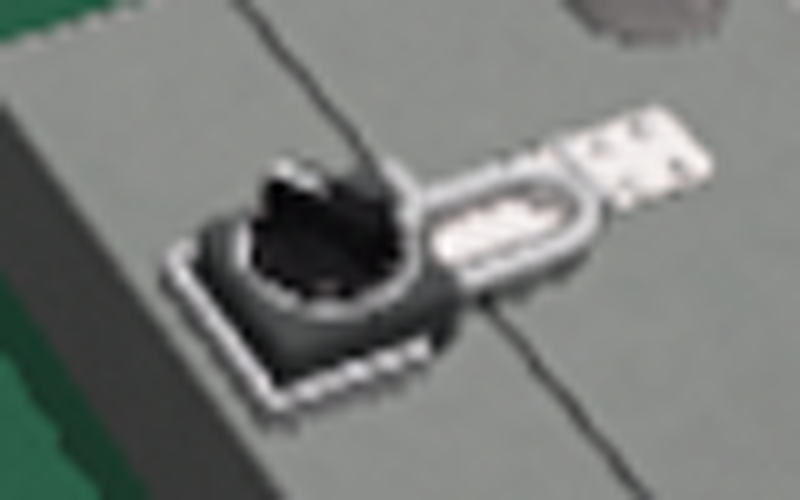

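```bash
cat > h.py <<'E'
import numpy as np,cv2
from plant import arm,fingers,eyes
def cam(n):
    c=eyes.camera_info(n);return c["camera_matrix"],cv2.Rodrigues(c["rvec"])[0],c["tvec"],c["rvec"]
def back(n,uv,z):
    K,R,t,_=cam(n);uv=np.atleast_2d(np.float64(uv))
    d=(R.T@np.linalg.inv(K)@np.c_[uv,np.ones(len(uv))].T).T;o=-R.T@t
    return o+d*((z-o[2])/d[:,2])[:,None]
def proj(n,P):
    K,R,t,r=cam(n);return cv2.projectPoints(np.float64(P).reshape(-1,3),r,t,K,None)[0].reshape(-1,2)
E
python3 - <<'E'
from h import *
np.set_printoptions(precision=1,suppress=True)
T=lambda p,s,o:np.array(p)/s+np.array(o)+(0.5/s-.5)
box=back("top",T([(40,203),(480,25),(627,375),(180,555)],5,(220,80)),85)
print(box); 
for i in range(4): e=box[(i+1)%4]-box[i];print(np.linalg.norm(e),np.degrees(np.arctan2(e[1],e[0])))
print("guard",back("top",T([(258,497),(450,408)],10,(265,125)),97))
print("dial ring ",back("top",T([(316,340)],10,(265,125)),85+28))
print("pointer",back("top",T([(327,335),(278,390)],10,(265,125)),133))
print("side dial ring",back("side",T([(327,235)],10,(235,180)),112))
print("side pointer",back("side",T([(285,165),(325,185)],10,(235,180)),133))
E
```

```text
[[ 706.7  106.    85. ]
 [ 814.  -167.9   85. ]
 [ 594.2 -252.7   85. ]
 [ 487.6   22.    85. ]]
294.1848610735245 -68.59294060423105
235.61011866963952 -158.90842320303145
294.71912252228276 111.21064629705812
234.60337180396314 20.960163487739127
guard [[ 535.1  -83.8   97. ]
 [ 561.3 -142.3   97. ]]
dial ring  [[ 580.4 -100.8  113. ]]
pointer [[ 579.1 -102.2  133. ]
 [ 563.1  -87.6  133. ]]
side dial ring [[582.  -94.6 112. ]]
side pointer [[570.7 -88.  133. ]
 [580.5 -97.1 133. ]]
```

```bash
cat > ov.py <<'E'
from h import *
def ov(n,img,c,yaw,da,roi,f,out,sh=0):
    x0,y0,x1,y1=roi
    I=cv2.resize(img[y0:y1,x0:x1],None,fx=f,fy=f,interpolation=cv2.INTER_CUBIC)
    ca,sa=np.cos(yaw),np.sin(yaw)
    def W(P):
        P=np.array(P,float);return np.c_[c[0]+ca*P[:,0]-sa*P[:,1],c[1]+sa*P[:,0]+ca*P[:,1],85+P[:,2]]
    def D(P,col,closed=False):
        q=proj(n,W(P));q=(q-[x0,y0]+.5)*f-.5
        cv2.polylines(I,[np.round(q).astype(int)],closed,col,1)
    th=np.linspace(0,2*np.pi,60)
    D(np.c_[22.5*np.cos(th),22.5*np.sin(th),30+0*th],(0,255,255),True)
    D([(-29,-28,26),(29,-28,26),(29,28,26),(-29,28,26)],(0,255,0),True)
    a=np.linspace(-np.pi/2,np.pi/2,20)
    D(np.r_[[(29+sh,-20,13)],np.c_[66+sh+20*np.cos(a),20*np.sin(a),13+0*a],[(29+sh,20,13)]],(255,0,255))
    cd,sd=np.cos(da),np.sin(da)
    D([(cd*u-sd*v,sd*u+cd*v,48) for u,v in((-19,-6),(19,-6),(19,6),(-19,6))],(0,0,255),True)
    D([(0,0,48),(19*cd,19*sd,48)],(0,0,255))
    cv2.imwrite(out,I)
E
python3 - <<'E'
from ov import *
t=cv2.imread("pics/a_top.png");s=cv2.imread("pics/a_side.png")
c=(580.5,-99);y=np.radians(21.2)
ov("top",t,c,y,np.radians(120),(265,125,325,180),10,"pics/c_top.png")
ov("side",s,c,y,np.radians(120),(235,180,315,230),10,"pics/c_side.png")
E
```

```text
(no output)
```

View pics/c_top.png

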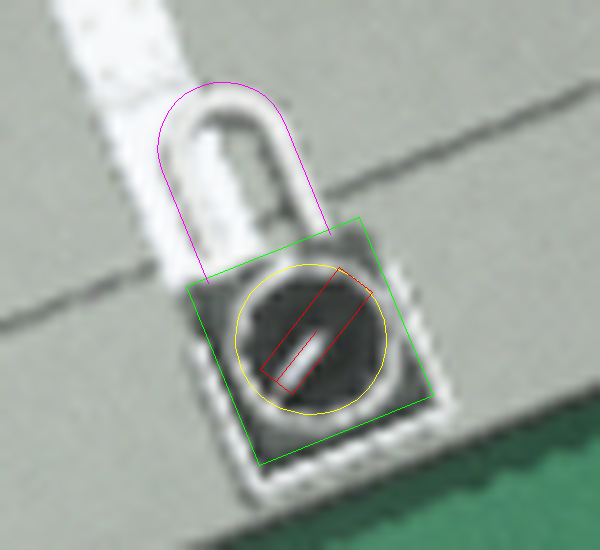

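View pics/c_side.png

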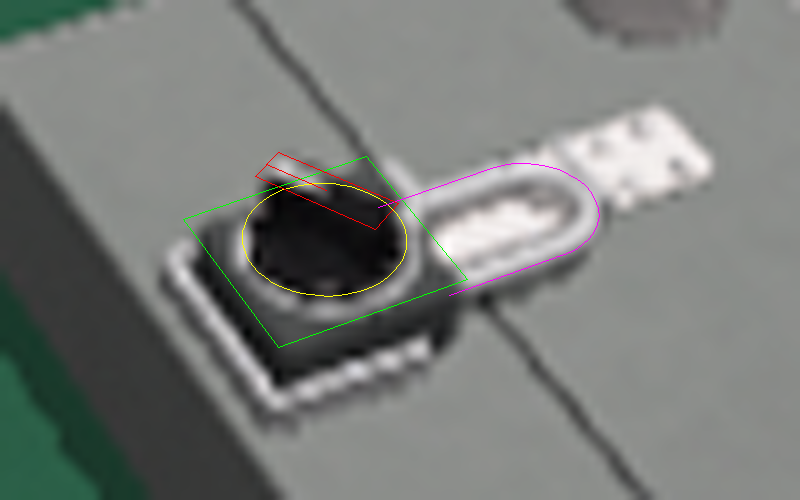

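```bash
cat >> h.py <<'E'
from scipy.spatial.transform import Rotation as Ro
C=np.array([580.,-100.5]);YAW=np.radians(21.2)
def quat(jaw):  # tool z down, tool y at world angle jaw
    y=np.array([np.cos(jaw),np.sin(jaw),0]);z=np.array([0,0,-1.]);x=np.cross(y,z)
    return Ro.from_matrix(np.c_[x,y,z]).as_quat()
def P(x,y,h,c=None):
    c=C if c is None else c
    return [c[0]+x*np.cos(YAW)-y*np.sin(YAW),c[1]+x*np.sin(YAW)+y*np.cos(YAW),85+h]
E
python3 - <<'E'
from h import *
np.set_printoptions(precision=2,suppress=True)
print(arm.read_state()['ee_rot'],Ro.from_quat(arm.read_state()['ee_rot']).as_matrix())
for d in (120,90,60,30,0,-60,-90,-120,-180,-240,180,210):
    print(d,arm.solve_ik(P(0,0,52),quat(YAW+np.radians(d+90))))
E
```

```text
[ 0.21  0.98 -0.   -0.  ] [[-0.91  0.42 -0.  ]
 [ 0.42  0.91 -0.  ]
 [ 0.   -0.   -1.  ]]
120 [-0.23  0.26  1.32 -0.    1.56  2.01]
90 [-0.23  0.26  1.32 -0.    1.56  2.54]
60 None
30 [-0.23  0.26  1.32 -0.    1.56 -2.7 ]
0 [-0.23  0.26  1.32 -0.    1.56 -2.18]
-60 [-0.23  0.26  1.32 -0.    1.56 -1.13]
-90 [-0.23  0.26  1.32 -0.    1.56 -0.6 ]
-120 [-0.23  0.26  1.32 -0.    1.56 -0.08]
-180 [-0.23  0.26  1.32 -0.    1.56  0.97]
-240 [-0.23  0.26  1.32 -0.    1.56  2.01]
180 [-0.23  0.26  1.32 -0.    1.56  0.97]
210 [-0.23  0.26  1.32 -0.    1.56  0.44]
```

```bash
python3 - <<'E'
from h import *
q=quat(YAW+np.radians(-60+90))
arm.reach(P(0,0,130),q)
s=arm.read_state();print(s['time'],s['tool_pos'],s['joint_pos'],s['width'])
a=eyes.capture("side");t=eyes.capture("top")
fingers.grab(40);print(arm.read_state()['time'],arm.read_state()['width'])
b=eyes.capture("side")
fingers.release();print(arm.read_state()['time'])
u,v=proj("side",P(0,0,130))[0].astype(int);print(u,v,proj("side",P(0,0,111)))
cv2.imwrite("pics/d.png",np.hstack([cv2.resize(i[v-60:v+60,u-40:u+40],None,fx=5,fy=5,interpolation=cv2.INTER_CUBIC) for i in(a,b)]))
cv2.imwrite("pics/d_top.png",t)
E
```

```text
2.5167 [580.12966271 -99.61099021 215.05384816] [-2.32873383e-01  2.32099090e-01  1.19744619e+00  1.91592762e-04
  1.71193957e+00 -1.12771217e+00] 0.9989556908740185
3.3833 0.0035422088443097534
4.2167
267 175 [[267.73446966 180.99713696]]
```

View pics/d.png

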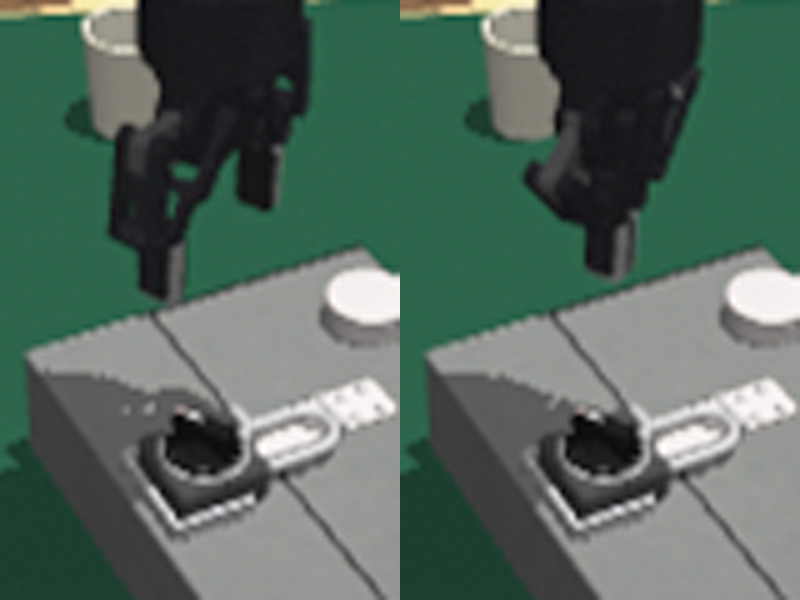

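```bash
python3 - <<'E'
from h import *
t=eyes.capture("top");s=eyes.capture("side");print(arm.read_state()['tool_pos'])
for n,i in(("top",t),("side",s)):
    I=cv2.resize(i,None,fx=5,fy=5,interpolation=cv2.INTER_CUBIC)
    for h,c in((130,(0,0,255)),(111,(0,255,255))):
        p=((proj(n,P(0,0,h))[0]+.5)*5-.5).astype(int);cv2.circle(I,tuple(p),4,c,1)
    I=I[p[1]-250:p[1]+200,p[0]-200:p[0]+200]
    cv2.imwrite(f"pics/e_{n}.png",I)
a=cv2.imread("pics/e_top.png");b=cv2.imread("pics/e_side.png");cv2.imwrite("pics/e.png",np.hstack([a,b]))
E
```

```text
[ 580.01404094 -100.47964855  215.00519746]
```

View pics/e.png

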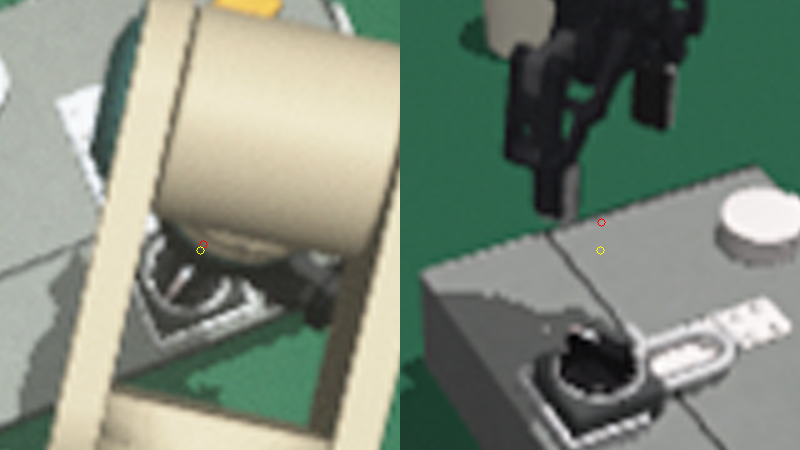

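```bash
python3 - <<'E'
from h import *
for n in("side","top"): 
  print(n,proj(n,[[220,476.3,211.5],[220,476.3,192.5],[0,0,0]]), -cam(n)[1].T@cam(n)[2])
s=cv2.imread("pics/a_side.png")
t=cv2.imread("pics/a_top.png")
cv2.imwrite("pics/f.png",np.hstack([cv2.resize(s[20:90,110:180],None,fx=5.5,fy=5.5,interpolation=cv2.INTER_CUBIC),cv2.resize(t[260:330,30:100],None,fx=5.5,fy=5.5,interpolation=cv2.INTER_CUBIC)]))
E
```

```text
side [[151.00925143  84.34857842]
 [151.93409273  89.15458339]
 [ 73.51911012 220.82743111]] [ 468.36596347 -814.22125246  796.62498121]
top [[ 87.32427411 289.5803622 ]
 [ 90.5004871  288.14831576]
 [264.84843337 344.56065809]] [ 426.31807513    2.0823069  1245.86703242]
```

View pics/f.png

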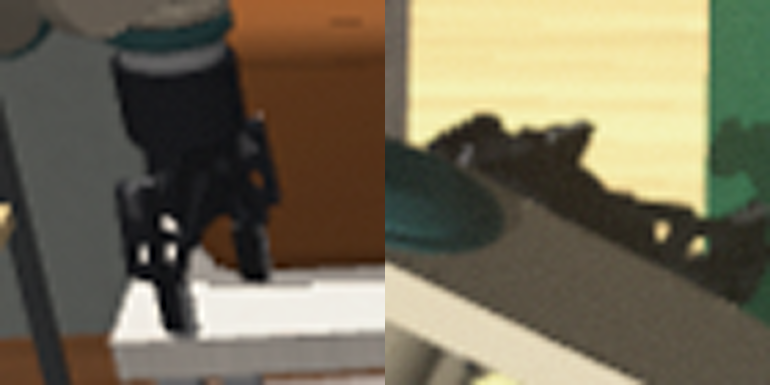

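View pics/d_top.png

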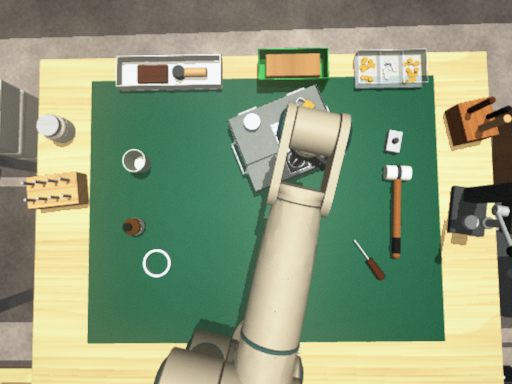

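```bash
python3 - <<'E'
from h import *
fingers.grab(40)
arm.servo_line(P(0,0,72),120)
s=arm.read_state();print(s['time'],s['tool_pos'],s['contact_force'],s['width'])
i=eyes.capture("side")
I=cv2.resize(i,None,fx=6,fy=6,interpolation=cv2.INTER_CUBIC)
for h,c in((72,(0,0,255)),(53,(0,255,255)),(48,(255,0,0))):
        p=((proj("side",P(0,0,h))[0]+.5)*6-.5).astype(int);cv2.circle(I,tuple(p),4,c,1)
cv2.imwrite("pics/g.png",I[p[1]-280:p[1]+200,p[0]-250:p[0]+250])
E
```

```text
5.7167 [ 580.27770347 -100.56707689  157.70472896] [0.19382617 0.09328154 1.45922414] -0.00027456709121538787
```

View pics/g.png

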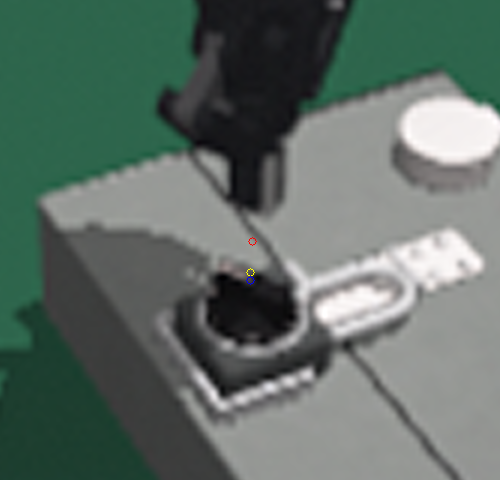

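```bash
python3 - <<'E'
from h import *
for h in range(70,49,-2):
    arm.servo_line(P(0,0,h),40); s=arm.read_state()
    if s['contact_force'][2]>4: print("contact");break
print(h,s['time'],s['tool_pos'],s['contact_force'])
i=eyes.capture("side");t=eyes.capture("top")
I=[]
for n,im in(("side",i),("top",t)):
    J=cv2.resize(im,None,fx=6,fy=6,interpolation=cv2.INTER_CUBIC)
    p=((proj(n,P(0,0,48))[0]+.5)*6-.5).astype(int);cv2.circle(J,tuple(p),4,(255,0,0),1)
    I.append(J[p[1]-280:p[1]+200,p[0]-200:p[0]+200])
cv2.imwrite("pics/i.png",np.hstack(I))
E
```

```text
50 8.5167 [ 579.92072516 -100.45791177  134.81775368] [-0.24620557 -0.86884372 -0.25192736]
```

View pics/i.png

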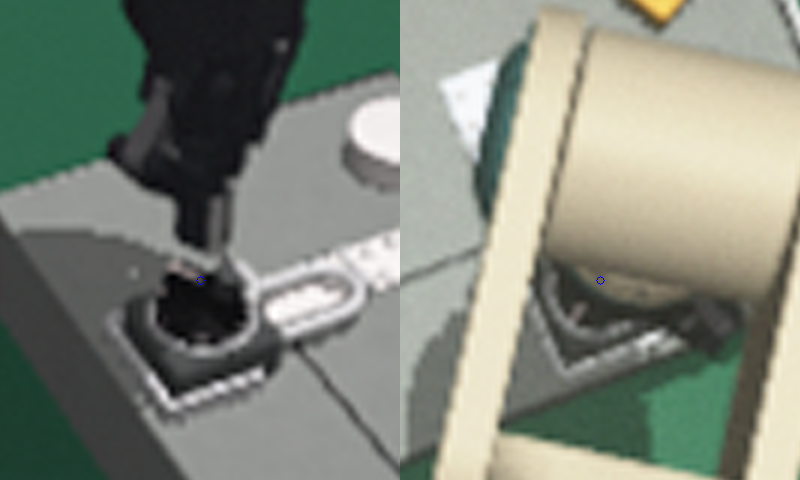

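```bash
python3 - <<'E'
from h import *
i=eyes.capture("side");p=proj("side",P(0,0,48))[0].astype(int)
J=cv2.resize(i[p[1]-30:p[1]+20,p[0]-30:p[0]+30],None,fx=12,fy=12,interpolation=cv2.INTER_CUBIC)
J=(255*(J/255.)**.5).astype(np.uint8)
cv2.imwrite("pics/j.png",J)
E
```

```text
(no output)
```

View pics/j.png

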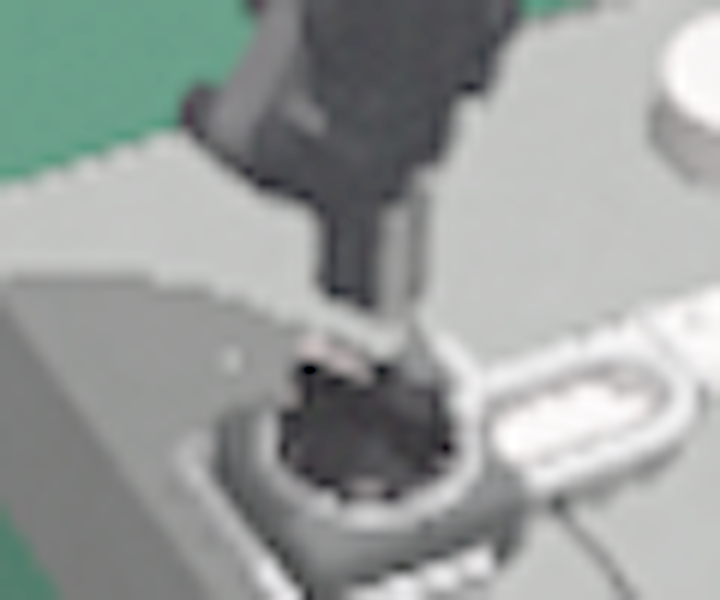

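```bash
python3 - <<'E'
from h import *
for h in range(48,25,-2):
    arm.servo_line(P(0,0,h),40); s=arm.read_state()
    print(h,s['contact_force'].round(1))
    if np.linalg.norm(s['contact_force'])>4: print("contact");break
print(h,s['time'],s['tool_pos'],s['contact_force'],s['torque'])
i=eyes.capture("side");p=proj("side",P(0,0,48))[0].astype(int)
J=cv2.resize(i[p[1]-30:p[1]+20,p[0]-30:p[0]+30],None,fx=12,fy=12,interpolation=cv2.INTER_CUBIC)
J=(255*(J/255.)**.5).astype(np.uint8)
cv2.imwrite("pics/k.png",J)
E
```

```text
48 [-0.3  0.1 -0.2]
46 [-0.3  0.4 -0.3]
44 [-0.5  0.8 -0.5]
42 [ 0.7 -0.9 -0.2]
40 [-0.2  0.3 -0.3]
38 [ 0.8 -0.1 -0.7]
36 [-0.2  0.3 -0.1]
34 [-0.6  0.   0.8]
32 [ 0.4 -0.2 -0.1]
30 [0.4 0.5 0.8]
28 [-1.7 -0.2  4.7]
contact
28 11.4167 [ 580.44907165 -100.57926778  114.1262458 ] [-1.66675839 -0.16761944  4.70988142] [ 0.0425806   0.19379285 -0.01637285]
```

View pics/k.png

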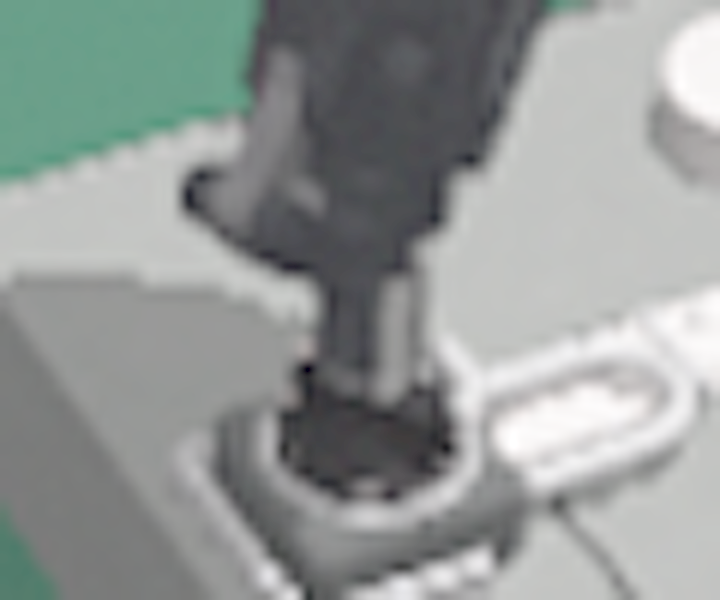

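```bash
python3 - <<'E'
from h import *
np.set_printoptions(precision=2,suppress=True)
def st(l): s=arm.read_state();print(l,s['time'],s['tool_pos'],s['contact_force'],s['torque'],round(s['width'],3));return s
arm.servo_line(P(0,0,36),80)
fingers.release()
arm.servo_line(P(0,0,16),60);st("down")
fingers.grab(25);st("grab")
i=eyes.capture("side");p=proj("side",P(0,0,48))[0].astype(int)
J=cv2.resize(i[p[1]-30:p[1]+20,p[0]-30:p[0]+30],None,fx=12,fy=12,interpolation=cv2.INTER_CUBIC)
J=(255*(J/255.)**.5).astype(np.uint8)
cv2.imwrite("pics/l.png",J)
E
```

```text
down 12.9833 [ 579.72 -100.45  100.41] [0.46 0.29 0.33] [-0.02 -0.05 -0.01] 1.0
grab 13.6417 [ 579.92 -100.62  101.2 ] [-2.2  -0.54  2.2 ] [-0.05  0.21 -0.02] 0.132
```

View pics/l.png

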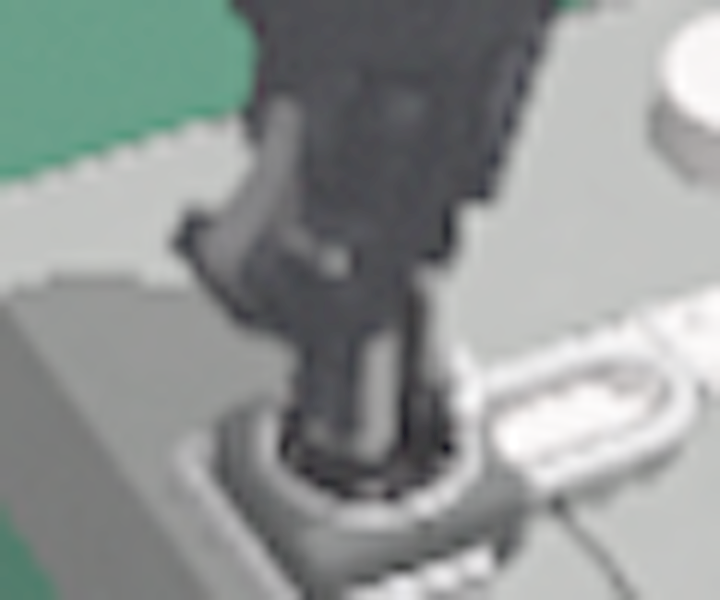

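```bash
python3 - <<'E'
from h import *
np.set_printoptions(precision=2,suppress=True)
def st(l): s=arm.read_state();print(l,s['time'],s['tool_pos'],s['joint_pos'][5],s['contact_force'],s['torque'],round(s['width'],3));return s
fingers.grab(45);st("g")
for d in (-90,-120,-150,-180):
    arm.servo_line(P(0,0,16),60,quat(YAW+np.radians(d+90)))
    s=st(d)
    if np.linalg.norm(s['contact_force'])>25: print("force");break
i=eyes.capture("side");p=proj("side",P(0,0,48))[0].astype(int)
J=cv2.resize(i[p[1]-30:p[1]+20,p[0]-30:p[0]+30],None,fx=12,fy=12,interpolation=cv2.INTER_CUBIC)
J=(255*(J/255.)**.5).astype(np.uint8)
cv2.imwrite("pics/m.png",J)
E
```

```text
g 13.9083 [ 579.94 -100.63  101.25] -1.1279089133964464 [-2.01 -0.66  3.05] [-0.15  0.45 -0.  ] 0.121
-90 14.5833 [ 580.47 -101.05  101.62] -0.6059384785681311 [ 0.03 -3.72  5.45] [-0.87  0.12 -0.07] 0.123
-120 15.2583 [ 580.4  -100.6   101.59] -0.08146568818832099 [-0.11 -2.53  6.04] [-0.66  0.14 -0.13] 0.12
-150 15.9333 [ 580.72 -100.48  101.7 ] 0.4420823390683319 [ 1.29 -2.29  6.1 ] [-0.52 -0.16 -0.08] 0.119
-180 16.6083 [ 580.78 -100.52  101.7 ] 0.9640389290814046 [ 2.11 -3.29  5.26] [-0.59 -0.26 -0.01] 0.122
```

View pics/m.png

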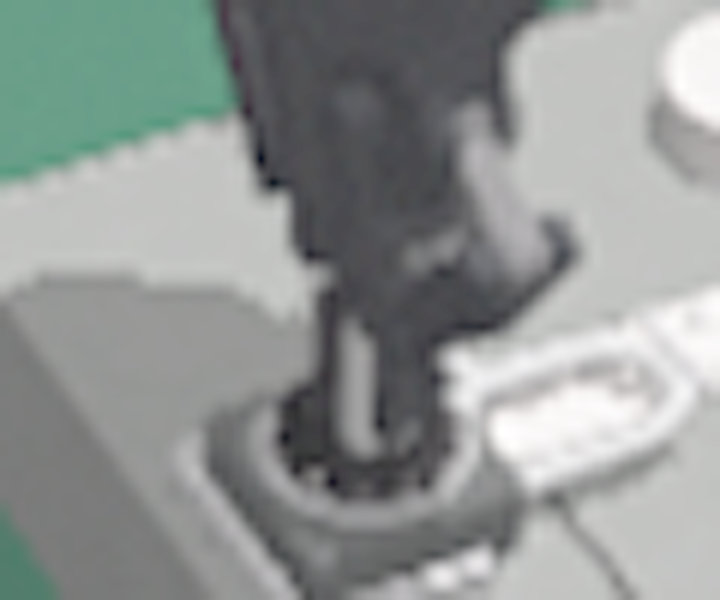

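```bash
python3 - <<'E'
from ov import *
np.set_printoptions(precision=2,suppress=True)
fingers.release()
arm.servo_line(P(0,0,60),120);
arm.servo_line(P(54,0,60),150);
s=arm.read_state();print(s['time'],s['tool_pos'],s['contact_force'])
i=eyes.capture("side");t=eyes.capture("top")
cv2.imwrite("pics/n0.png",i);cv2.imwrite("pics/n1.png",t)
p=proj("side",P(0,0,48))[0].astype(int)
J=cv2.resize(i[p[1]-30:p[1]+20,p[0]-30:p[0]+30],None,fx=12,fy=12,interpolation=cv2.INTER_CUBIC)
J=(255*(J/255.)**.5).astype(np.uint8)
cv2.imwrite("pics/n.png",J)
ov("top",t,C,YAW,0,(265,125,325,180),10,"pics/n_top.png")
ov("side",i,C,YAW,0,(235,170,315,230),10,"pics/n_side.png")
E
```

```text
18.4 [629.66 -80.97 143.68] [-0.21 -0.09 -0.11]
```

View pics/n.png

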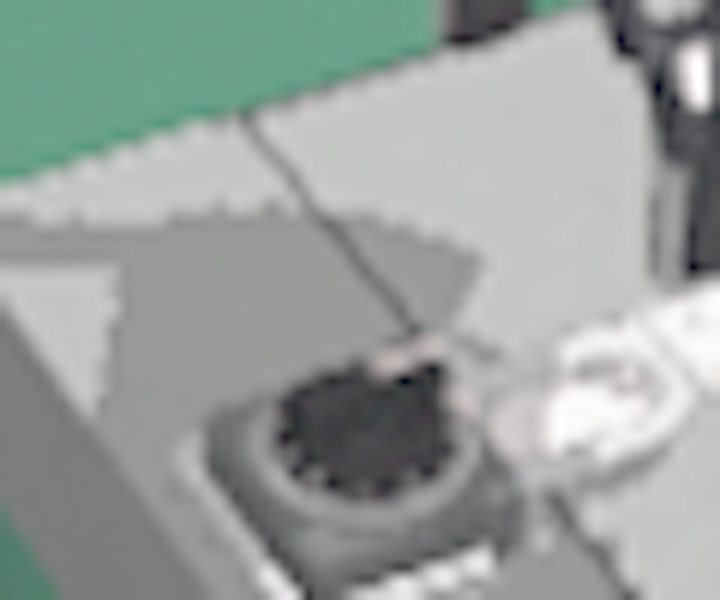

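View pics/n_side.png

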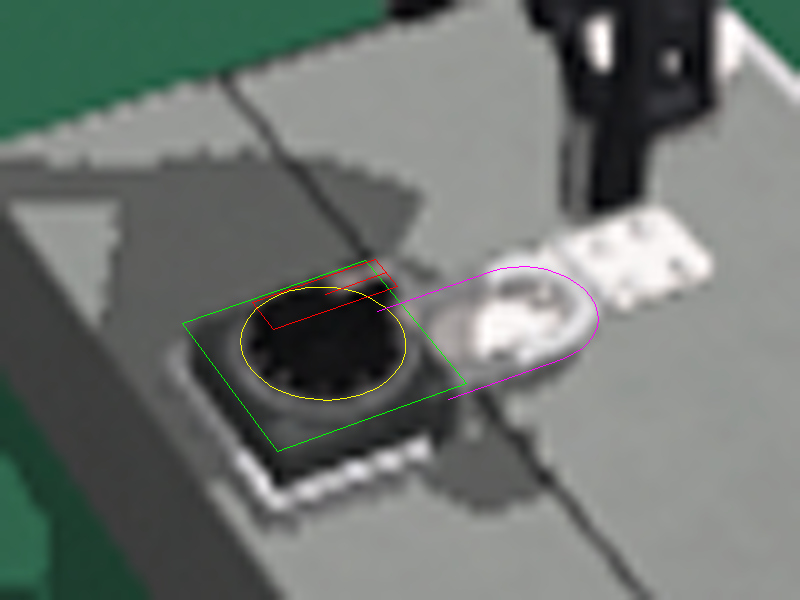

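View pics/n_top.png

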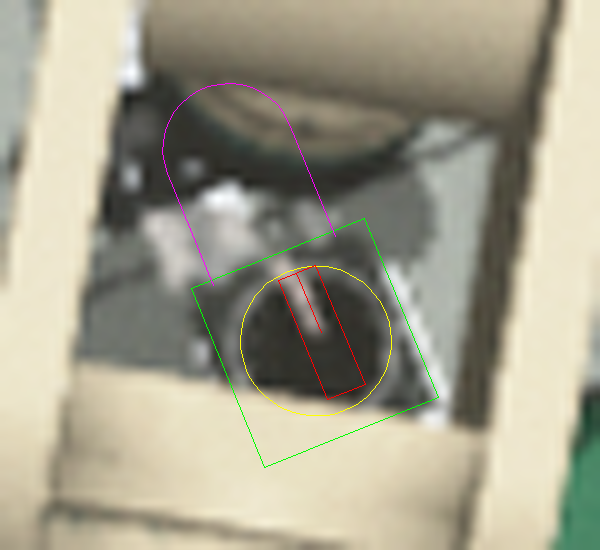

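```bash
python3 - <<'E'
from h import *
np.set_printoptions(precision=2,suppress=True)
def st(l): s=arm.read_state();print(l,s['time'],s['tool_pos'],s['contact_force'],s['torque'],round(s['width'],3));return s
arm.servo_line(P(56,0,20),120)
arm.servo_line(P(56,0,-16),50);s=st("down")
if abs(s['contact_force'][2])<5:
    fingers.grab(50);st("grab")
i=eyes.capture("side");p=proj("side",P(40,0,20))[0].astype(int)
J=cv2.resize(i[p[1]-30:p[1]+20,p[0]-30:p[0]+30],None,fx=12,fy=12,interpolation=cv2.INTER_CUBIC)
J=(255*(J/255.)**.5).astype(np.uint8)
cv2.imwrite("pics/o.png",J)
E
```

```text
down 19.85 [632.44 -80.29  69.39] [0.75 0.46 0.18] [-0.01 -0.04  0.01] 1.0
grab 20.3417 [632.31 -80.22  69.55] [-1.82 -0.44  3.37] [ 0.13  0.27 -0.06] 0.446
```

View pics/o.png

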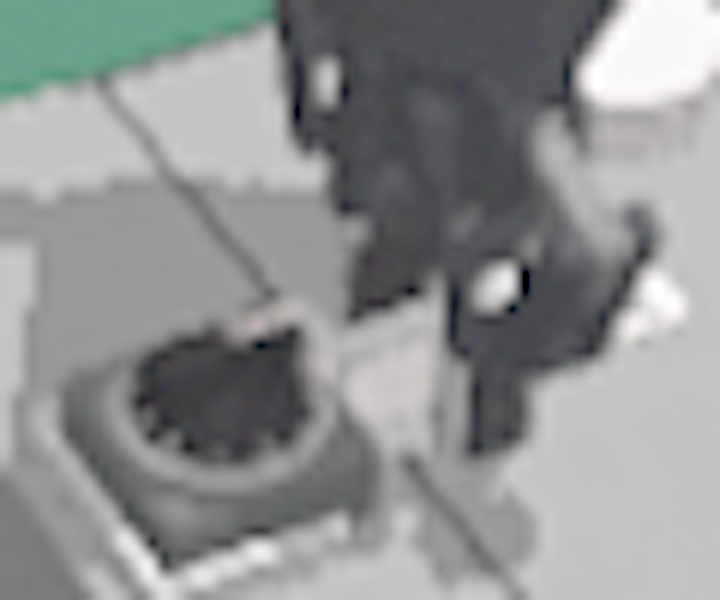

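```bash
python3 - <<'E'
from h import *
np.set_printoptions(precision=2,suppress=True)
u=np.array([np.cos(YAW),np.sin(YAW),0])
def st(l): s=arm.read_state();print(l,round(s['time'],2),s['tool_pos'],"along",s['contact_force']@u,s['contact_force'],round(s['width'],3));return s
for d in (4,14,24,27,28,29,30,31,32,33,34):
    arm.servo_line(P(56+d,0,-16),60);s=st(d)
    if -(s['contact_force']@u)>15: break
i=eyes.capture("side");p=proj("side",P(40,0,20))[0].astype(int)
J=cv2.resize(i[p[1]-30:p[1]+20,p[0]-30:p[0]+30],None,fx=12,fy=12,interpolation=cv2.INTER_CUBIC)
J=(255*(J/255.)**.5).astype(np.uint8)
cv2.imwrite("pics/p.png",J)
E
```

```text
4 20.64 [636.24 -78.7   69.25] along -1.3768571796430564 [-1.75  0.7   4.05] 0.444
14 20.96 [646.02 -74.9   69.25] along 1.6195700804151474 [1.18 1.44 4.26] 0.446
24 21.27 [654.98 -71.41  69.04] along 0.34835882406348617 [0.27 0.28 3.23] 0.442
27 21.52 [657.23 -70.54  68.82] along -2.594706294323249 [-2.84  0.14  2.05] 0.447
28 21.77 [658.06 -70.19  68.79] along -2.498163521366052 [-2.7   0.06  1.83] 0.444
29 22.02 [659.14 -69.84  68.87] along -3.525773028031312 [-4.    0.56  3.33] 0.442
30 22.27 [660.21 -69.53  68.93] along -2.0703082048293773 [-1.83 -1.    2.78] 0.441
31 22.52 [661.05 -69.16  69.  ] along -5.203918503788329 [-4.71 -2.25  2.2 ] 0.443
32 22.77 [661.08 -69.13  68.82] along -9.823248780286821 [-9.43 -2.84  3.2 ] 0.444
33 23.02 [661.07 -69.12  68.6 ] along -14.664899465584158 [-14.21  -3.93   5.56] 0.445
34 23.27 [661.06 -69.09  68.35] along -19.39538637812309 [-19.11  -4.37   7.  ] 0.443
```

View pics/p.png

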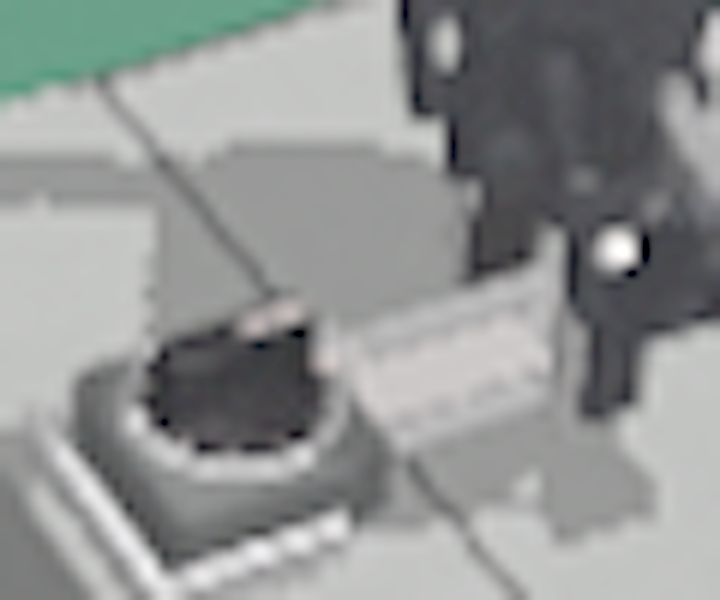

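```bash
python3 - <<'E'
from h import *
np.set_printoptions(precision=2,suppress=True)
def st(l): s=arm.read_state();print(l,round(s['time'],2),s['tool_pos'],s['contact_force'],s['torque'],round(s['width'],3));return s
arm.servo_line(P(87,0,-16),30);st("unload")
fingers.release()
arm.servo_line(P(87,0,50),150);st("up")
arm.servo_line(P(2.5,0,50),150)
arm.servo_line(P(2.5,0,14),80);st("down")
fingers.grab(60);st("grab")
i=eyes.capture("side");p=proj("side",P(40,0,20))[0].astype(int)
J=cv2.resize(i[p[1]-30:p[1]+20,p[0]-30:p[0]+30],None,fx=12,fy=12,interpolation=cv2.INTER_CUBIC)
J=(255*(J/255.)**.5).astype(np.uint8)
cv2.imwrite("pics/q.png",J)
E
```

```text
unload 23.57 [661.1  -69.14  69.11] [-4.64 -1.57  1.56] [-0.34  0.88  0.01] 0.448
up 24.7 [660.81 -69.01 134.12] [ 0.26  0.38 -0.98] [0.02 0.02 0.02] 0.998
down 26.02 [582.32 -99.56  98.79] [-0.59  0.06 -0.05] [ 0.03 -0.01 -0.05] 0.999
grab 26.68 [582.42 -99.73  99.34] [-1.08 -0.76  2.66] [-0.1   0.1   0.04] 0.121
```

View pics/q.png

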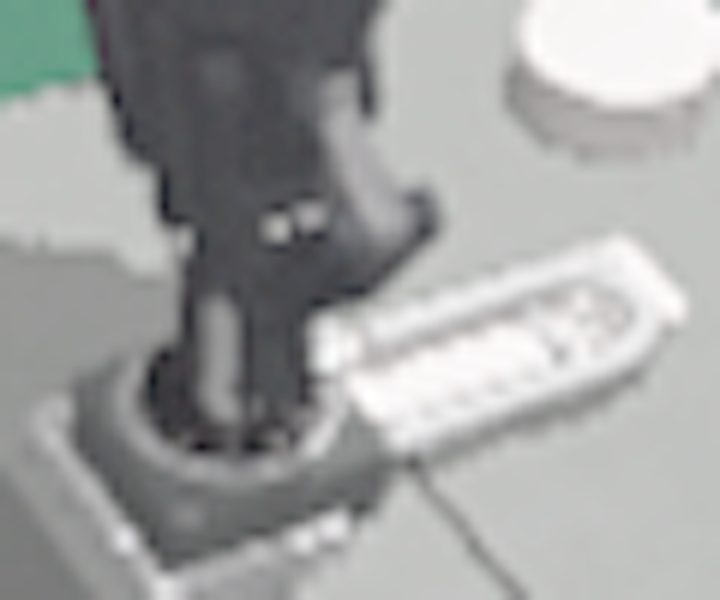

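Shackle fully out, dial gripped. Lift slowly at first, watching the force.

```bash
python3 - <<'E'
from h import *
np.set_printoptions(precision=2,suppress=True)
def st(l): s=arm.read_state();print(l,round(s['time'],2),s['tool_pos'],s['contact_force'],s['torque'],round(s['width'],3));return s
ok=True
for h in(20,28,40):
    arm.servo_line(P(2.5,0,h),30);s=st(h)
    if s['contact_force'][2]<-15: ok=False;print("stuck");break
if ok: arm.servo_line(P(2.5,0,150),80);arm.dwell(.5);st("top")
i=eyes.capture("side");p=proj("side",P(40,0,60))[0].astype(int)
cv2.imwrite("pics/r.png",cv2.resize(i[p[1]-55:p[1]+45,p[0]-55:p[0]+55],None,fx=6,fy=6,interpolation=cv2.INTER_CUBIC))
E
```

```text
20 27.08 [582.07 -99.44 104.52] [ 0.55  0.27 -3.83] [-0.09  0.06  0.04] 0.122
28 27.5 [582.43 -99.52 113.26] [-0.11  0.39 -4.52] [-0.01  0.01  0.01] 0.123
40 28.05 [582.38 -99.6  125.15] [-0.41 -0.63 -4.6 ] [ 0.02  0.06 -0.  ] 0.122
top 30.07 [582.33 -99.61 234.99] [ 0.19  0.9  -4.41] [-0.05  0.02 -0.04] 0.122
```

View pics/r.png

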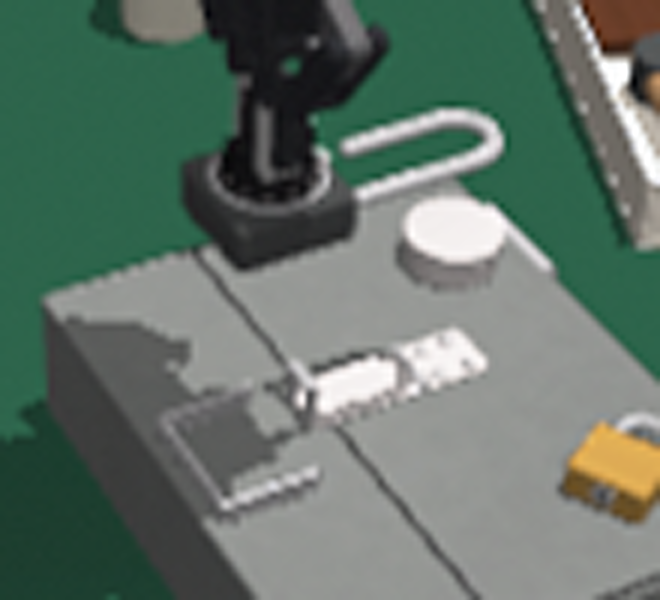

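```bash
python3 - <<'E'
from h import *
s=arm.read_state();print(s['time'],s['contact_force'],abs(s['joint_velocities']).max(),s['width'])
i=eyes.capture("side");a=cv2.imread("pics/a_side.png")
K=(np.abs(i.astype(int)-a).max(2)>60);K[:,:]&=True
print([K[y0:y1,x0:x1].sum() for x0,y0,x1,y1 in((290,165,312,185),(318,202,345,224),(110,280,335,384),(150,110,265,160))])
arm.hand_in()
E
```

```text
30.125 [ 0.36422381  0.42143498 -3.98960632] 0.0022749102074851248 0.12194507372520767
[np.int64(13), np.int64(0), np.int64(0), np.int64(274)]
the job is handed in; nothing more can be done
```

I opened the padlock, lifted it out of its guard and handed the job in at about 30 s while holding it level. The hand-in reports no verdict, so the outcome below rests on my own checks.

- **Dial:** I gripped the finger bar with the pointer measured at about +120° and turned it clockwise in four 30° clicks. After I let go, both cameras showed the pointer at the index stud.
- **Shackle:** I gripped both legs and pulled. It moved about 31 mm, including the body's own play, and then stopped firmly at about 20 N. The side picture showed it fully out.
- **Lift:** I gripped the dial bar again at 60 N and lifted straight up. The lock did not catch, the arm felt about 4 N (the lock's weight), and the body's centre ended about 149 mm above the lid. The last picture showed it level, dial up and shackle out, and the arm was still.
- **Other objects:** Comparing the first and last side pictures showed no change around the keyed padlock, mallet, awl or weight. Around the tin, 13 pixels changed; it looked in place, and I put these down to shadow or the shackle held nearby.

Two checks disagreed or were left open:

- **Tool height:** The fingertips, when shut, stand about 19 mm behind the reported TCP, not 19 mm ahead as the text says. I saw this in the side picture, confirmed it by touching down on the bar, and used the measured value from then on.
- **Cup, bottle and tape:** The picture comparison there showed 274 changed pixels. The raised gripper covers part of that area and the arm never came near those things, but I did not check them separately.

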